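# Wind the clamp shut on the six-well heat-block insert

## Robot

A 6-joint arm with a two-finger parallel gripper is mounted at the origin on a cart in front of the work surface, level with it; the furniture and walls round the work are solid. World frame = base frame: x ahead of the robot, y to its left, z up, the work surface at z = 0. Lengths are in m, angles in rad, forces in N, time in s.
With the tool pointing down it reaches from about 0.4 to 0.825 m from the base axis. Payload 7 kg.
Tool frame: the origin (TCP) lies at the centre of the arm's flange, where the gripper is bolted on; the fingertips stand 178 mm ahead of it and the grasp point (between the pads) lies 159 mm ahead of it (arm.pinch_z is the distance from the TCP to the grasp point, in m); z points along the fingers, y is the line along which they close (so a half turn about z gives the same grasp; the last joint's range is limited). The gripper opens to 88 mm and grips with 3 to 60 N. Pads are 19 mm wide; open, the fingers measure 130 mm over their backs; the gripper's body (78 mm by 193 mm) begins 47 mm behind the grasp point.
Start: joints at [-0.899, 0.359, 0.012, 0, -1.224, -0.288], TCP at [0.253, -0.626, 0.405] pointing down, gripper open.
Joint ranges: [-3.07, 3.07], [-1.43, 2.12], [-1.02, 1.25], [-3.03, 1.67], [-3.05, -0], [-3.03, 3.03]. Speed limits (rad/s): [2.39, 2.39, 3.01, 3.14, 3.14, 3.14].

## Interface

Orientations are given as a rotation vector (axis times angle).
In Python, from plant import arm, cams, ticket gives the robot as it stands. The module is installed in compiled form; this text tells all that it offers.
- The arm moves only by the shell command python3 -m creep 'ROWS' [OPENING]. ROWS is JSON, a list of rows, each an object of numbers: "tx", "ty", "tz": the shift along the world's x, y, z in m; "ax", "ay", "az": the turn, a rotation vector about the world's x, y, z in degrees. In form: [{"tx": .., "ty": .., "tz": .., "ax": .., "ay": .., "az": ..}, ...]. A call has 1 to 8 rows; each row shifts and turns the commanded pose from where the row before left it; what a row does not reach is not made up. A row lasts 1/10 s, in which the tool goes at most 50 mm and 8.59 degrees, less where a joint would pass 70% of its speed; a pose out of reach is approached as far as the arm can. A call is refused whole if a number of a shift passes 0.05 or a number of a turn 8.59, either way. A call with a gripper value outside its range is refused whole. OPENING is the closure, from 0 (fully open) to 1 (shut), set as the call begins (- or left out, the last holds). The fingers move at their own pace and stop on an object; the grip force is fixed at half the most. Time passes only in rows, so rows that do not move let the fingers close. It gives the time, the measured TCP pose, the force, the opening and the grip force at its end, in the units of the state.
- arm.get_obs(): the state, without advancing time (a new reading comes with each control period).
- cams.get_image(name): name is "scene" or "top" or "wrist"; returns (picture, depth): 384x512x3 uint8, red, green, blue; 384x512 float32, m along the optical axis (not along the pixel's ray), 0 where there is no reading.
- cams.camera_info(name): a dict with "fov_y" (degrees; the focal length in pixels is half the picture's height over the tangent of half this angle, whatever the lens; pixels are square), "cx", "cy" (the principal point, pixels), "R" (3x3) and "t" (3): a world point X has camera coordinates R X + t; the wrist camera has in their place "T_tool_cam" (4x4, takes a point from camera to tool coordinates, whose origin is the TCP and whose axes are the flange's). Camera axes: x right, y down, z forward; pixel columns grow to the right and rows downward; lengths in m; the calibration is good to about 2 mm. A picture is of the moment at which its call begins: read the wrist's pose just before it. camera_info takes no time and is no camera call.
- ticket.job_done(): hands the job in; it is judged then, once.
The state is a dict: "clock": time; "q": joint angles; "joint_vel": joint speeds; "tau": joint torques, N m; "ee_pos": TCP position; "eef_rot": TCP orientation; "contact_force": force on the tool from outside, world axes, zero at the start; "ft_torque": the same for the moment, N m; "gripper_width": finger opening in m; "gripper_force": force on a finger pad.
Only numpy, scipy, OpenCV 4.12 (cv2) and the standard library are available. Lean on these libraries where they do the work, as an engineer would, in place of code of your own. Each camera call takes 0.05 s, during which the arm holds its last target. There are 200 camera calls.

## Task

Two small rack clamps stand on the bench, each with an aluminium heat-block insert lying loose in it. On the clamp that holds the insert with six large wells, wind the handwheel clockwise by its upright crank knob until the jaw has pushed the insert up against the end stop and it is pinched there, then let go. Work the jaw only by the wheel (do not push the jaw or the insert directly), and leave the other clamp, with the many-well insert, alone.

Things in the scene. Friction and masses are not known exactly. Their poses are not given: they have to be found in the camera images.
- clamp_a: fixed clamp holding the six-large-well insert. Grey base 116 (x) x 250 (y) x 12 mm; origin: centre of its underside, on the bench; z up, y runs from the wheel end to the end stop. Wheel axis vertical at x 0, y -85 mm, above a gear housing. End stop: aluminium wall, inner face at y +110 mm, top 50 mm above the bench. Rails 8 mm high beside the insert.
- wheel_a (a point): centre of that clamp's flat steel handwheel, on its vertical axis, 88 mm above the bench; rim 45 mm mean radius, 13 mm thick, top at 94.5 mm. Clockwise from above moves the jaw along the clamp's +y, 25 mm per rad. About 2 N at the knob turns it, 5 N while the insert is being pushed; it stays where left and stops hard once the insert is pinched.
- crank_a (a point): middle of the black upright crank knob on that wheel's rim: knob 17 mm across, 40 mm high (95.5 to 135.5 mm above the bench), 45 mm from the wheel's axis; this point is 117.5 mm above the bench. The knob spins freely on its own axis, so a grip need not turn as it goes round. Starts on the wheel's end-stop / clamp +x side; only the rim is near it.
- jaw_a: that clamp's sliding aluminium jaw, 98 mm wide, 15 mm thick, top 48.5 mm above the bench, a toothed rack behind it. Origin: foot of the middle of its pressing face (towards the end stop), 12 mm above the bench; axes as the clamp's. Starts at y -6 to +9 mm in the clamp's frame; the insert is pinched at the stop when it reaches y +44 mm (1.4 to 2.0 rad of winding).
- insert_a: loose aluminium heat-block insert with six large wells, 66 x 95 x 30 mm, about 0.55 kg; origin at the centre of its underside. Lies on the clamp's base plate (12 mm above the bench), 66 mm side along the clamp's y, 6 to 11 mm short of the end stop at the start; against the stop its origin is at y +77 mm in the clamp's frame.
- crank_b (a point): same point on the crank knob of the other, identical clamp, whose insert has the same outline but 24 small wells; leave it alone

How it is judged:
At the end, for the whole second after the job is handed in: the six-well insert lies flat in its clamp within 4.5 mm of the end stop, the jaw is within 5 mm of where it pinches the insert against the stop, and both are at rest (y of jaw_a in the frame of clamp_a above 0.039 m and y of insert_a in the frame of clamp_a above 0.0725 m and z of insert_a in the frame of clamp_a below 0.017 m and angle between insert_a's own z axis and vertical below 0.1 rad and linear speed of each of jaw_a, insert_a below 0.005 m/s); the robot touches nothing.
It fails at once if the robot pushes the jaw or the insert directly (more than 3 N) (contact force between any of the fingers, the arm and jaw_a above 3 N or contact force between any of the fingers, the arm and insert_a above 3 N).
It fails at once if the other clamp's crank is moved by more than 15 mm (distance of crank_b from where it was at the start of the episode above 0.015 m).
It also fails if it takes over 32 s, if anything falls off the work surface, if the arm or the gripper's body presses on something with over 40 N, if the wrist force passes 120 N, or if a joint passes its speed limit or range.

## Working session

There is one attempt and no reset: what is moved stays moved. The work goes in short steps, Python scripts to look and compute and a shell command to move; the robot and the scene stay as the last step left them, time stands still between calls to the robot, and variables do not carry over. Pictures are saved under pics/ and viewed, at most 10 in all, crops included, and the job is handed in when it is done.

```bash
mkdir -p pics
cat > h.py <<'E'
from plant import arm,cams,ticket
import numpy as np,cv2
def snap(n,f):
    im,d=cams.get_image(n); cv2.imwrite('pics/'+f+'.png',im[:,:,::-1]); np.save('pics/'+f+'.npy',d); return im,d
def w(n,f,u,v,r=1):
    i=cams.camera_info(n); d=np.load('pics/'+f+'.npy'); p=d[v-r:v+r+1,u-r:u+r+1]; z=np.median(p[p>0])
    F=192/np.tan(np.radians(i['fov_y']/2)); c=np.array([(u-i['cx'])*z/F,(v-i['cy'])*z/F,z])
    return np.array(i['R']).T@(c-np.array(i['t']))
E
python3 - <<'E'
from h import *
snap('top','top0');snap('scene','sc0')
o=arm.get_obs();print(o['clock'],o['ee_pos'],o['eef_rot'],o['gripper_width'])
E
```

```text
0.1 [ 0.25269144 -0.62573533  0.40384927] [ 5.98951229e-01 -3.08353407e+00 -2.15891897e-03] 0.08767835317306705
```

View pics/top0.png

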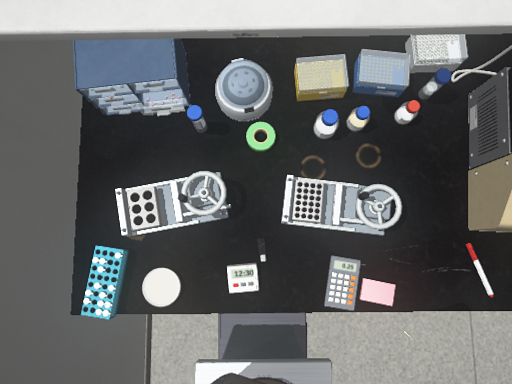

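View pics/sc0.png

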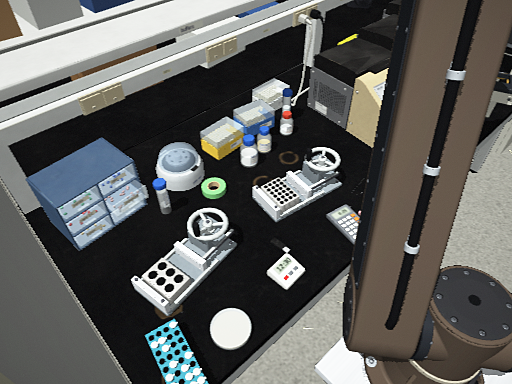

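The six-well clamp is on the left in the top view, with its wheel at about (204,193) and stop end at (120,212). I'll enlarge that area.

Run:
```python
from h import *
im=cv2.imread('pics/top0.png')[160:250,105:240]
cv2.imwrite('pics/c0.png',cv2.resize(im,None,fx=5.9,fy=5.9,interpolation=cv2.INTER_CUBIC))
i=cams.camera_info('top');print(i)
for u,v in [(204,193),(186,197),(183,197),(142,207),(120,200),(160,215)]: print(u,v,w('top','top0',u,v))
```

```text
{'fov_y': 51.06923600570447, 'cx': 256.74802464463, 'cy': 189.78560252774997, 'R': array([[-0.01073321, -0.99990758, -0.00834495],
       [-0.98954731,  0.01182148, -0.14372324],
       [ 0.14380861,  0.00671511, -0.98958274]]), 't': array([0.01707437, 0.54953072, 0.91901966])}
204 193 [0.53558127 0.12884425 0.096443  ]
186 197 [0.52455068 0.16562204 0.11551488]
183 197 [0.52207448 0.16841144 0.13527787]
142 207 [0.51120561 0.28284573 0.04360912]
120 200 [0.52757021 0.33304355 0.05119706]
160 215 [0.49394621 0.24616499 0.01765894]
```

View pics/c0.png

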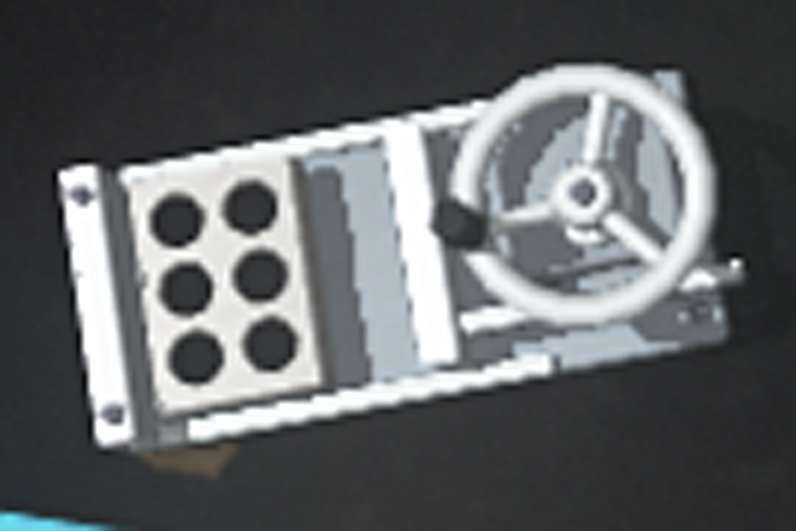

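```bash
cat >> h.py <<'E'
def ray(u,v,z,n='top'):
    i=cams.camera_info(n);R=np.array(i['R']);F=192/np.tan(np.radians(i['fov_y']/2))
    C=-R.T@np.array(i['t']);d=R.T@np.array([(u-i['cx'])/F,(v-i['cy'])/F,1]);return C+d*(z-C[2])/d[2]
E
python3 - <<'E'
from h import *
c=lambda u,v:(105+(u+.5)/5.9-.5,160+(v+.5)/5.9-.5)
W=ray(*c(584,193),.0945);S=ray(*c(100,306),.05)
print('wheel',W,'stop',S)
K=[w('top','top0',u,v,0) for v in range(188,207) for u in range(172,195)]
K=np.array([k for k in K if k[2]>.108]);print(K.round(3),np.median(K,0))
a=(S-W)[:2];print('dir',np.degrees(np.arctan2(a[1],a[0])),np.linalg.norm(a))
k=ray(*c(452,221),.1355);print('knobtop',k, np.linalg.norm((k-W)[:2]))
E
```

```text
wheel [0.53745893 0.13010111 0.0945    ] stop [0.50059544 0.3288144  0.05      ]
[[0.531 0.174 0.13 ]
 [0.529 0.177 0.136]
 [0.529 0.175 0.135]
 [0.528 0.172 0.138]
 [0.528 0.17  0.138]
 [0.529 0.169 0.133]
 [0.526 0.179 0.137]
 [0.526 0.177 0.136]
 [0.526 0.175 0.137]
 [0.526 0.173 0.136]
 [0.526 0.17  0.136]
 [0.526 0.168 0.137]
 [0.527 0.167 0.133]
 [0.529 0.167 0.119]
 [0.524 0.179 0.138]
 [0.524 0.177 0.136]
 [0.524 0.175 0.135]
 [0.524 0.173 0.136]
 [0.524 0.17  0.136]
 [0.524 0.169 0.134]
 [0.525 0.167 0.133]
 [0.526 0.166 0.125]
 [0.528 0.167 0.109]
 [0.523 0.183 0.128]
 [0.522 0.179 0.137]
 [0.522 0.177 0.137]
 [0.522 0.174 0.138]
 [0.522 0.172 0.138]
 [0.522 0.17  0.138]
 [0.522 0.168 0.135]
 [0.522 0.167 0.133]
 [0.523 0.166 0.127]
 [0.525 0.166 0.116]
 [0.52  0.178 0.139]
 [0.52  0.177 0.137]
 [0.52  0.175 0.136]
 [0.52  0.172 0.137]
 [0.52  0.17  0.136]
 [0.52  0.168 0.136]
 [0.52  0.167 0.132]
 [0.521 0.166 0.126]
 [0.522 0.165 0.118]
 [0.518 0.18  0.132]
 [0.518 0.177 0.137]
 [0.518 0.174 0.137]
 [0.518 0.172 0.137]
 [0.518 0.171 0.135]
 [0.518 0.168 0.137]
 [0.519 0.168 0.128]
 [0.519 0.166 0.125]
 [0.52  0.166 0.114]
 [0.516 0.178 0.132]
 [0.516 0.175 0.135]
 [0.516 0.173 0.134]
 [0.516 0.17  0.129]
 [0.517 0.169 0.123]
 [0.518 0.168 0.116]
 [0.515 0.175 0.12 ]
 [0.515 0.173 0.124]
 [0.515 0.171 0.119]
 [0.516 0.17  0.115]] [0.52195252 0.17131946 0.13467811]
dir 100.50952113981187 0.2021036556898528
knobtop [0.52199993 0.17224082 0.1355    ] 0.044885813547232145
  return _methods._mean(a, axis=axis, dtype=dtype,
  ret = ret.dtype.type(ret / rcount)
```

```bash
python3 -m creep '[{"tx":0.016,"ty":0.046},{"tx":0.016,"ty":0.046},{"tx":0.016,"ty":0.046},{"tx":0.016,"ty":0.046},{"tx":0.016,"ty":0.046},{"tx":0.016,"ty":0.046},{"tx":0.016,"ty":0.046},{"tx":0.016,"ty":0.046}]' 0.4; python3 -m creep '[{"tx":0.016,"ty":0.046},{"tx":0.016,"ty":0.046},{"tx":0.016,"ty":0.046},{"tx":0.016,"ty":0.046},{"tx":0.016,"ty":0.046},{"tx":0.016,"ty":0.046},{"tx":0.013,"ty":0.046},{}]'
```

```text
invalid input
invalid input
```

```bash
python3 -m creep '[{"tx":0.016,"ty":0.046,"tz":0,"ax":0,"ay":0,"az":0},{"tx":0.016,"ty":0.046,"tz":0,"ax":0,"ay":0,"az":0},{"tx":0.016,"ty":0.046,"tz":0,"ax":0,"ay":0,"az":0},{"tx":0.016,"ty":0.046,"tz":0,"ax":0,"ay":0,"az":0},{"tx":0.016,"ty":0.046,"tz":0,"ax":0,"ay":0,"az":0},{"tx":0.016,"ty":0.046,"tz":0,"ax":0,"ay":0,"az":0},{"tx":0.016,"ty":0.046,"tz":0,"ax":0,"ay":0,"az":0},{"tx":0.016,"ty":0.046,"tz":0,"ax":0,"ay":0,"az":0}]' 0.4
```

```text
clock: 0.9
ee_pos: [0.3807, -0.256, 0.4046]
eef_rot: [-0.599, 3.084, 0.0]
contact_force: [1.4, 0.5, -0.1]
gripper_width: 0.0527
gripper_force: 0.0
```

```bash
python3 -m creep '[{"tx":0.015,"ty":0.047,"tz":0,"ax":0,"ay":0,"az":0},{"tx":0.015,"ty":0.047,"tz":0,"ax":0,"ay":0,"az":0},{"tx":0.015,"ty":0.047,"tz":0,"ax":0,"ay":0,"az":0},{"tx":0.015,"ty":0.047,"tz":0,"ax":0,"ay":0,"az":0},{"tx":0.015,"ty":0.047,"tz":0,"ax":0,"ay":0,"az":0},{"tx":0.015,"ty":0.047,"tz":0,"ax":0,"ay":0,"az":0},{"tx":0.015,"ty":0.047,"tz":0,"ax":0,"ay":0,"az":0},{"tx":0.015,"ty":0.047,"tz":0,"ax":0,"ay":0,"az":0}]'
python3 -m creep '[{"tx":0.011,"ty":0.027,"tz":0,"ax":0,"ay":0,"az":0},{"tx":0.010,"ty":0.026,"tz":0,"ax":0,"ay":0,"az":0},{"tx":0,"ty":0,"tz":0,"ax":0,"ay":0,"az":0}]'
python3 - <<'E'
from h import *
o=arm.get_obs();im,d=snap('wrist','w0')
i=cams.camera_info('wrist');T=np.array(i['T_tool_cam']);print(o['ee_pos'],i)
from scipy.spatial.transform import Rotation as Ro
R=Ro.from_rotvec(o['eef_rot']).as_matrix()
F=192/np.tan(np.radians(i['fov_y']/2));v,u=np.nonzero(d>0);z=d[v,u]
c=np.c_[(u-i['cx'])*z/F,(v-i['cy'])*z/F,z]
P=(c@T[:3,:3].T+T[:3,3])@R.T+o['ee_pos']
m=(P[:,2]>.13)&(P[:,2]<.145)&(np.hypot(P[:,0]-.522,P[:,1]-.173)<.03)
print(m.sum(),P[m].mean(0),P[m].min(0),P[m].max(0),u[m].mean(),v[m].mean())
m=(P[:,2]>.088)&(P[:,2]<.1)&(np.hypot(P[:,0]-.5375,P[:,1]-.13)<.07)
print(m.sum(),P[m].min(0),P[m].max(0))
E
```

```text
clock: 1.7
ee_pos: [0.5007, 0.1202, 0.4047]
eef_rot: [-0.6, 3.084, 0.0]
contact_force: [0.8, -0.7, 0.8]
gripper_width: 0.0522
gripper_force: 0.0
clock: 2.0
ee_pos: [0.5226, 0.1739, 0.4037]
eef_rot: [0.603, -3.082, 0.001]
contact_force: [-0.7, 0.2, -0.9]
gripper_width: 0.0528
gripper_force: 0.0
[0.52258419 0.17392258 0.40368675] {'fov_y': 69.16994725565317, 'cx': 256.593694553549, 'cy': 191.5980563049374, 'T_tool_cam': array([[-1.32746805e-04, -9.56997996e-01, -2.90094500e-01,
         7.81031559e-02],
       [ 9.99999970e-01, -1.86611625e-04,  1.58017991e-04,
        -2.19072800e-04],
       [-2.05357907e-04, -2.90094470e-01,  9.56997992e-01,
         1.98541131e-02],
       [ 0.00000000e+00,  0.00000000e+00,  0.00000000e+00,
         1.00000000e+00]])}
223 [0.52274406 0.17212879 0.13477343] [0.51565831 0.16440263 0.13005633] [0.5305989  0.18040904 0.13712394] 255.0134529147982 193.97757847533632
3600 [0.48794311 0.07952226 0.08801237] [0.58838004 0.18030221 0.09833647]
```

View pics/w0.png

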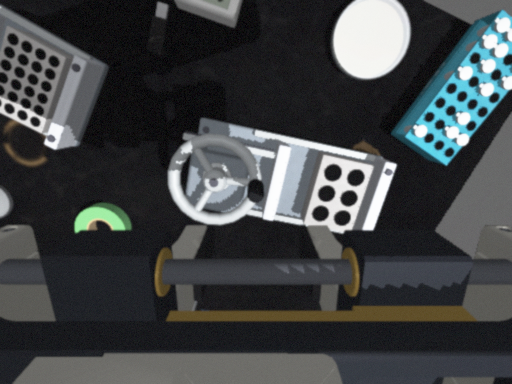

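The knob shows at about (256,190), midway between the fingers, and both views give about (0.522, 0.172). Next I lower and grip.

```bash
python3 -m creep '[{"tx":0,"ty":-0.001,"tz":-0.03,"ax":0,"ay":0,"az":0},{"tx":0,"ty":0,"tz":-0.03,"ax":0,"ay":0,"az":0},{"tx":0,"ty":0,"tz":-0.03,"ax":0,"ay":0,"az":0},{"tx":0,"ty":0,"tz":-0.02,"ax":0,"ay":0,"az":0},{"tx":0,"ty":0,"tz":-0.012,"ax":0,"ay":0,"az":0},{"tx":0,"ty":0,"tz":0,"ax":0,"ay":0,"az":0}]'
python3 -m creep '[{"tx":0,"ty":0,"tz":0,"ax":0,"ay":0,"az":0},{"tx":0,"ty":0,"tz":0,"ax":0,"ay":0,"az":0},{"tx":0,"ty":0,"tz":0,"ax":0,"ay":0,"az":0},{"tx":0,"ty":0,"tz":0,"ax":0,"ay":0,"az":0},{"tx":0,"ty":0,"tz":0,"ax":0,"ay":0,"az":0}]' 1
```

```text
clock: 2.65
ee_pos: [0.5212, 0.1692, 0.2814]
eef_rot: [0.597, -3.082, 0.002]
contact_force: [-0.4, -0.5, 0.1]
gripper_width: 0.0526
gripper_force: 0.0
clock: 3.15
ee_pos: [0.5218, 0.1705, 0.2832]
eef_rot: [-0.599, 3.083, 0.002]
contact_force: [-8.3, 14.9, 4.5]
gripper_width: 0.0184
gripper_force: 8.9
```

```bash
python3 -m creep '[{"tx":-0.0003,"ty":0.001,"tz":0,"ax":0,"ay":0,"az":0},{"tx":0.0043,"ty":0.0013,"tz":0,"ax":0,"ay":0,"az":0},{"tx":0.0044,"ty":0.0009,"tz":0,"ax":0,"ay":0,"az":0},{"tx":0.0045,"ty":0.0004,"tz":0,"ax":0,"ay":0,"az":0},{"tx":0.0045,"ty":0,"tz":0,"ax":0,"ay":0,"az":0},{"tx":0.0045,"ty":-0.0004,"tz":0,"ax":0,"ay":0,"az":0}]'
```

```text
clock: 3.75
ee_pos: [0.5446, 0.1736, 0.2831]
eef_rot: [-0.599, 3.083, 0.0]
contact_force: [-1.7, 2.2, 6.2]
gripper_width: 0.0162
gripper_force: 30.0
```

```bash
python3 -m creep '[{"tx":0.0044,"ty":-0.0009,"tz":0,"ax":0,"ay":0,"az":0},{"tx":0.0043,"ty":-0.0013,"tz":0,"ax":0,"ay":0,"az":0},{"tx":0.0041,"ty":-0.0018,"tz":0,"ax":0,"ay":0,"az":0},{"tx":0.004,"ty":-0.0022,"tz":0,"ax":0,"ay":0,"az":0},{"tx":0.0037,"ty":-0.0025,"tz":0,"ax":0,"ay":0,"az":0},{"tx":0.0034,"ty":-0.0029,"tz":0,"ax":0,"ay":0,"az":0}]'
```

```text
clock: 4.35
ee_pos: [0.5684, 0.1614, 0.2831]
eef_rot: [-0.599, 3.083, -0.001]
contact_force: [-2.2, -0.2, 6.9]
gripper_width: 0.0163
gripper_force: 30.0
```

```bash
python3 -m creep '[{"tx":0.0031,"ty":-0.0032,"tz":0,"ax":0,"ay":0,"az":0},{"tx":0.0028,"ty":-0.0035,"tz":0,"ax":0,"ay":0,"az":0},{"tx":0.0024,"ty":-0.0038,"tz":0,"ax":0,"ay":0,"az":0}]'; python3 -m creep '[{"tx":0.002,"ty":-0.004,"tz":0,"ax":0,"ay":0,"az":0}]';python3 -m creep '[{"tx":0.0016,"ty":-0.0042,"tz":0,"ax":0,"ay":0,"az":0}]'
```

```text
clock: 4.65
ee_pos: [0.5764, 0.1507, 0.2831]
eef_rot: [0.599, -3.084, 0.001]
contact_force: [-2.2, 0.7, 8.8]
gripper_width: 0.0158
gripper_force: 30.0
clock: 4.75
ee_pos: [0.5784, 0.1466, 0.2831]
eef_rot: [0.599, -3.084, 0.001]
contact_force: [-3.6, 1.2, 8.4]
gripper_width: 0.0164
gripper_force: 30.0
clock: 4.85
ee_pos: [0.5799, 0.1424, 0.2831]
eef_rot: [0.599, -3.084, 0.001]
contact_force: [-2.8, -0.3, 8.8]
gripper_width: 0.016
gripper_force: 30.0
```

```bash
python3 -m creep '[{"tx":0.0012,"ty":-0.0043,"tz":0,"ax":0,"ay":0,"az":0}]'|grep -E "ee_pos|cont"; python3 -m creep '[{"tx":0.0008,"ty":-0.0044,"tz":0,"ax":0,"ay":0,"az":0}]'|grep -E "ee_pos|cont"
```

```text
ee_pos: [0.5809, 0.1382, 0.2831]
contact_force: [-5.1, 2.5, 9.2]
ee_pos: [0.5816, 0.134, 0.2831]
contact_force: [-5.8, 4.2, 8.9]
```

Run:
```python
from h import *
snap('top','top1')
im=cv2.imread('pics/top1.png')[160:250,105:240]
cv2.imwrite('pics/c1.png',cv2.resize(im,None,fx=5.9,fy=5.9,interpolation=cv2.INTER_CUBIC))
```

```text
(no output)
```

View pics/c1.png

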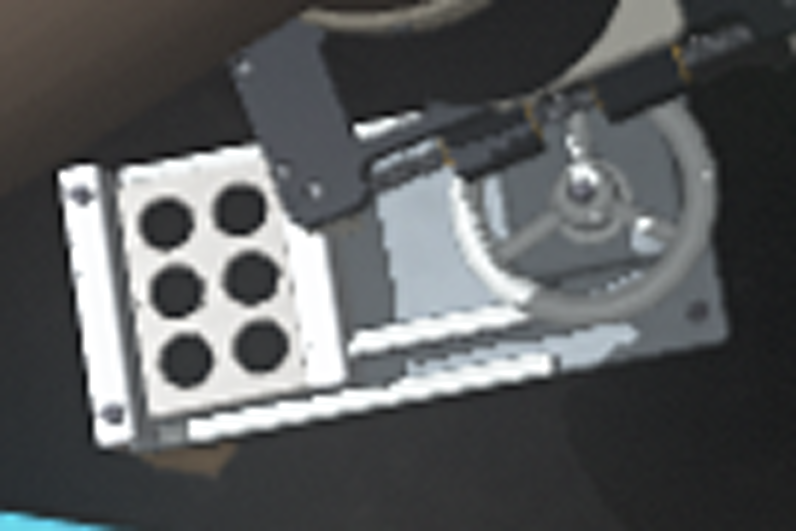

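The jaw is now against the insert (crop x ≈ 320) and has moved it a little, leaving a small gap to the stop (crop x ≈ 115–135). I keep winding.

```bash
python3 -m creep '[{"tx":0.0003,"ty":-0.0045,"tz":0,"ax":0,"ay":0,"az":0}]'|grep -E "ee_pos|cont"; python3 -m creep '[{"tx":-0.0002,"ty":-0.0045,"tz":0,"ax":0,"ay":0,"az":0}]'|grep -E "ee_pos|cont"
```

```text
ee_pos: [0.5818, 0.1297, 0.2831]
contact_force: [-4.6, 3.2, 8.6]
ee_pos: [0.5816, 0.1253, 0.2831]
contact_force: [-6.3, 15.7, 9.4]
```

```bash
python3 -m creep '[{"tx":-0.0002,"ty":-0.002,"tz":0,"ax":0,"ay":0,"az":0}]'|grep -E "ee_pos|cont"; python3 -m creep '[{"tx":0,"ty":0,"tz":0,"ax":0,"ay":0,"az":0}]'|grep -E "ee_pos|cont"
python3 - <<'E'
from h import *
snap('top','top2')
im=cv2.imread('pics/top2.png')[160:250,105:240]
cv2.imwrite('pics/c2.png',cv2.resize(im,None,fx=5.9,fy=5.9,interpolation=cv2.INTER_CUBIC))
E
```

```text
ee_pos: [0.5815, 0.1247, 0.2831]
contact_force: [-7.6, 20.3, 7.1]
ee_pos: [0.5815, 0.1249, 0.2831]
contact_force: [-7.3, 13.8, 7.6]
```

View pics/c2.png

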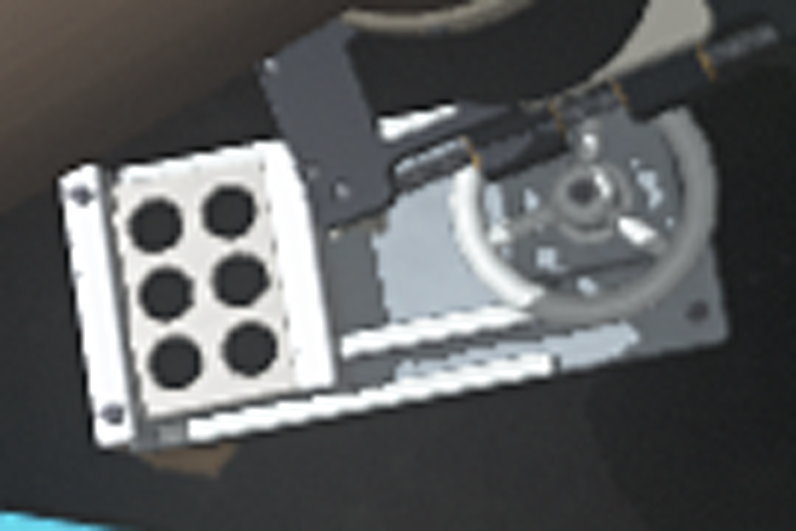

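Run:
```python
from h import *
c=lambda u,v:(105+(u+.5)/5.9-.5,160+(v+.5)/5.9-.5)
I=ray(*c(202,286),.042)[:2];S=ray(*c(100,306),.05)[:2];Wc=np.array([.538,.130])
n=np.array([np.cos(np.radians(100.5)),np.sin(np.radians(100.5))])
print((I-Wc)@n-.085,(S-Wc)@n-.085)
```

```text
0.07839667600543108 0.11730166955147421
```

```bash
python3 -m creep '[{"tx":0,"ty":0.001,"tz":0,"ax":0,"ay":0,"az":0},{"tx":0,"ty":0,"tz":0,"ax":0,"ay":0,"az":0},{"tx":0,"ty":0,"tz":0,"ax":0,"ay":0,"az":0},{"tx":0,"ty":0,"tz":0,"ax":0,"ay":0,"az":0},{"tx":0,"ty":0,"tz":0,"ax":0,"ay":0,"az":0}]' 0.4
python3 -m creep '[{"tx":0,"ty":0,"tz":0.02,"ax":0,"ay":0,"az":0},{"tx":0,"ty":0,"tz":0.03,"ax":0,"ay":0,"az":0},{"tx":0,"ty":0,"tz":0.04,"ax":0,"ay":0,"az":0},{"tx":0,"ty":0,"tz":0.04,"ax":0,"ay":0,"az":0},{"tx":-0.03,"ty":-0.04,"tz":0,"ax":0,"ay":0,"az":0},{"tx":-0.03,"ty":-0.04,"tz":0,"ax":0,"ay":0,"az":0},{"tx":-0.03,"ty":-0.04,"tz":0,"ax":0,"ay":0,"az":0},{"tx":0,"ty":0,"tz":0,"ax":0,"ay":0,"az":0}]'
python3 - <<'E'
from h import *
snap('top','top3')
im=cv2.imread('pics/top3.png')[160:250,105:240]
cv2.imwrite('pics/c3.png',cv2.resize(im,None,fx=5.9,fy=5.9,interpolation=cv2.INTER_CUBIC))
E
```

```text
clock: 6.05
ee_pos: [0.5814, 0.1239, 0.2824]
eef_rot: [0.598, -3.083, 0.001]
contact_force: [0.8, 0.4, -0.5]
gripper_width: 0.0495
gripper_force: 0.0
clock: 6.85
ee_pos: [0.4878, 0.0008, 0.4132]
eef_rot: [0.595, -3.085, -0.001]
contact_force: [1.3, 0.1, 0.1]
gripper_width: 0.0526
gripper_force: 0.0
```

View pics/c3.png

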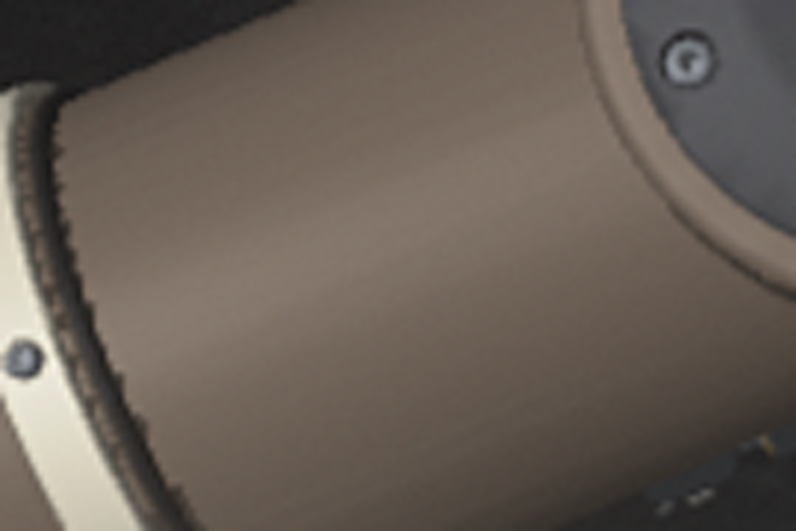

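The arm hides the clamp from the top camera, so I move further aside and look once more.

```bash
python3 -m creep '[{"tx":-0.005,"ty":-0.045,"tz":0,"ax":0,"ay":0,"az":0},{"tx":-0.005,"ty":-0.045,"tz":0,"ax":0,"ay":0,"az":0},{"tx":-0.005,"ty":-0.045,"tz":0,"ax":0,"ay":0,"az":0},{"tx":-0.005,"ty":-0.045,"tz":0,"ax":0,"ay":0,"az":0},{"tx":-0.005,"ty":-0.045,"tz":0,"ax":0,"ay":0,"az":0},{"tx":-0.005,"ty":-0.045,"tz":0,"ax":0,"ay":0,"az":0},{"tx":0,"ty":0,"tz":0,"ax":0,"ay":0,"az":0},{"tx":0,"ty":0,"tz":0,"ax":0,"ay":0,"az":0}]'|head -2
python3 - <<'E'
from h import *
snap('top','top4')
im=cv2.imread('pics/top4.png')[160:250,105:240]
cv2.imwrite('pics/c4.png',cv2.resize(im,None,fx=5.9,fy=5.9,interpolation=cv2.INTER_CUBIC))
E
```

```text
clock: 7.7
ee_pos: [0.4616, -0.2667, 0.412]
```

View pics/c4.png

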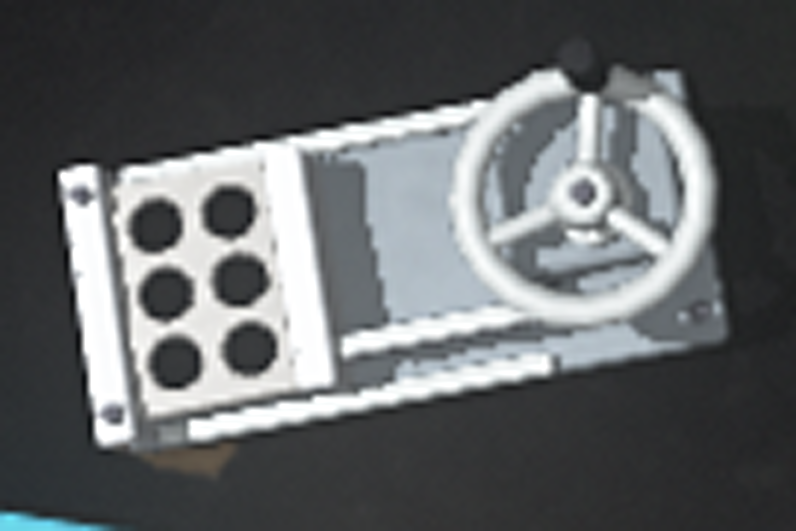

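The insert (wells centred at crop (202,286)) and jaw are still where they were before release. The insert is against the stop and the knob is free at (580,60).

```bash
python3 -c "
from plant import ticket
print(ticket.job_done())"
```

```text
the job is handed in; nothing more can be done
None
```

I wound the six-well clamp until the wheel stopped hard with the insert against the end stop, let go, moved the arm clear and handed the job in at about 7.7 s; the other clamp was left alone, and no verdict came back.

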